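Shut the test box and set its pressure screw

TASK

The blue screened test box has a small board inside: push its windowed front door shut until it is fully home on its spring catch. Then turn the yellow wing thumbscrew on its roof clockwise (seen from above) until it seats, back it off a quarter turn, and finish while still gripping the thumbscrew there between the fingers: do not let go of it at the end. Leave the door shut and do not disturb the spool, flux bottle, tape roll, calculator, stamp or mug that stand around.

Things in the scene. Friction and masses are not known exactly. Their poses are not given: they have to be found in the camera images.
- test_box: blue sheet-metal test box, fixed to the desk, 130 deep (x) x 150 wide (y) x 110 high; steel foot flanges 20 stick out at the desk on both sides. Origin: centre of its underside; its open front faces its own -x, towards the robot; x points to its back, y to the door's hinge side, z up
- door_hinge (a point): point on the door's vertical hinge line, at the box's front left edge as the robot sees it, 85 above the desk (box frame: x -69, y +71); axes as the box's
- door_push (a point): good point to push on the door's outer face, near the free edge and the top: 115 from the hinge line, 85 above the desk, and 4 outside the leaf's middle plane. Its x axis points through the leaf into the box, its y axis along the leaf to the hinge; it turns with the door.
- door_knob (a point): tip of the door's black pull knob, 18 across, 25 out from the leaf's middle plane, 128 from the hinge, 30 above the desk (push on the door above it). The door leaf is grey with a clear window, 142 long, 8 thick, its lower edge 8 and its upper edge 104 above the desk
- test_door (a joint): door angle in rad: 0 = fully shut against the frame, grows as it opens towards the robot (seen from above the free edge swings to the box's -x), opens to 1.7. It moves freely; a spring ball catch resists with a few newtons at the free edge from about 0.09 and snaps in below about 0.04, and then keeps the door shut
- wing_head: yellow wing head of the thumbscrew, a flat upright bar 48 long (its x), 10 thick (its y), 24 high, with a red mark on top of its +x end. Origin: on the screw axis at the bar's underside, 124 above the desk, 14 above the box's roof; the screw axis is vertical and lies 15 behind the box's centre (box frame x +15, y 0). It keeps this height as it turns.
- screw_grip (a point): point on the screw axis in the middle of the wing bar, 136 above the desk; x axis along the bar, y across its 10 thickness, z up; it turns with the screw
- thumbscrew (a joint): screw angle in rad: 0 = seated (a hard stop), negative = backed off, down to -3.6. Clockwise seen from above (tightening) raises it. When the wings run parallel to the box's x axis with the red mark to the back, it reads 0. Running torque about 0.05 N m; it stays where it is left. At the start it is 0.5 to 1.4 short of the seat
- solder_spool: orange and white solder spool, 60 across, 47 high, standing behind the box; origin: centre of its underside
- flux_bottle: amber flux bottle, 30 across, 103 high; origin: centre of its underside
- kapton_tape: amber tape roll lying flat, 62 across, 12 high; origin: centre of its underside
- calculator: dark pocket calculator lying flat, 110 x 68 x 20; origin: centre of its underside
- stamp: small wooden hand stamp, 18 x 44 x 54 high; origin: centre of its underside
- mug: orange mug, 81 x 113 x 101 high; origin: centre of its underside

How it is judged:
By the outcome, as a careful person would: the job done as asked, in the order asked, and still so for the second after the job is handed in, while the arm keeps its last pose, push and grip.
It also fails if it takes over 64 s, if anything falls off the work surface, if the arm or the gripper's body presses on something with over 40 N, if the wrist force passes 120 N, or if a joint passes its speed limit or range.

ROBOT

A 6-joint arm with a two-finger parallel gripper is mounted at the origin on a cart in front of the work surface, level with it; the furniture and walls round the work are solid. World frame = base frame: x ahead of the robot, y to its left, z up, the work surface at z = 0. Lengths are in m, angles in rad, forces in N, time in s.
With the tool pointing down it reaches from about 0.35 to 0.775 m from the base axis. Payload 7.3 kg.
Tool frame: the origin (TCP) lies at the very end of the fingers, on their centre line; the grasp point (between the pads) lies 19 mm behind it; z points along the fingers, x is the direction in which the jaws open and shut, and the axes are right-handed (so a half turn about z gives the same grasp; the last joint's range is limited). The gripper opens to 92 mm and grips with 3 to 60 N. Pads are 19 mm wide; open, the fingers measure 130 mm over their backs; the gripper's body (75 mm by 190 mm) begins 47 mm behind the grasp point.
Start: joints at [1.104, 0.342, 1.524, -0, 1.275, -0.146], TCP at [0.166, 0.498, 0.227] pointing down, gripper open.
Joint ranges: [-2.53, 2.53], [-0.77, 2.02], [0.04, 2.7], [-1, 4.14], [0.28, 2.66], [-3.11, 3.11]. Speed limits (rad/s): [2.57, 2.57, 3.14, 3.14, 3.14, 3.14].

INTERFACE

Orientations are given as [roll, pitch, yaw] about the fixed x, y, z axes, in that order (R = Rz(yaw) Ry(pitch) Rx(roll)).
In Python, from cell import robot, read_camera, nets gives the robot as it stands. The module is installed in compiled form; this text tells all that it offers.
- The arm moves only by the tool carry_out, never from a script. Its arguments are lists of equal length, an entry for each row: "translation": the shift along the tool's x, y, z in m, a list of three; "turn": the turn, a rotation vector about the tool's x, y, z in rad, a list of three; "gripper": the gripper's target within -1 to 1 (shut at 1, half-way at 0, fully open at -1). A call has 1 to 10 rows; each row shifts and turns the commanded pose from where the row before left it, along the tool's axes as they then stand; what a row does not reach is not made up. A row lasts 1/10 s, in which the tool goes at most 50 mm and 8.59 degrees, less where a joint would pass 70% of its speed; a pose out of reach is approached as far as the arm can. A call with a gripper value outside its range is refused whole. The fingers move at their own pace and stop on an object; "squeeze" is the grip in N (left out, the last holds). Time passes only in rows, so rows that do not move let the fingers close. It gives the time, the measured TCP pose, the force and the opening at its end, in the units of the state.
- robot.observe(): the state, without advancing time (a new reading comes with each control period).
- read_camera(name): name is "side" or "top"; returns a dict with "img" (420x560x3 uint8, red, green, blue), "fx", "fy", "cx", "cy" (pixels), "world_from_camera" (4x4, takes a point from camera to world coordinates). Camera axes: x right, y down, z forward; pixel columns grow to the right and rows downward; lengths in m; the calibration is good to about 2 mm. A picture is of the moment at which its call begins. There is no depth.
- robot.hand_in(): hands the job in, once; it reports no verdict.
Trained networks look in a picture, given as the dict that the camera call returned (one of the last four; its "shot" number tells which), for a name from the list of things; names that differ only in an ending like _2 or _b are one class to them, and where a whole thing is asked for, a point or a joint stands for the part that bears it (a point fixed in the world has none). Each returns a list of dicts, best first, with "score" (0 to 1); they miss things now and then, are a little off and sometimes report something else, mostly with a low value. They report only what shows in the picture. A call takes as long as a camera call.
- nets.regions_of(picture, name): "region" (420x560 bool, what is visible of it) and "pixel" ([column, row] in pixels, amid what is visible of it).
- nets.tip_of(picture, name): "pixel" ([column, row] in pixels: a listed point, or the origin of a listed thing).
The state is a dict: "time": time; "qpos": joint angles; "qvel": joint speeds; "joint_efforts": joint torques, N m; "tool_pos": TCP position; "tool_rot": TCP orientation; "contact_force": force on the tool from outside, world axes, zero at the start; "torque": the same for the moment, N m; "opening": finger opening in m.
Only numpy, scipy, OpenCV 4.12 (cv2) and the standard library are available. Lean on these libraries where they do the work, as an engineer would, in place of code of your own. Each camera call takes 0.05 s, during which the arm holds its last target. There are 200 camera calls.

## Working session

There is one attempt and no reset: what is moved stays moved. The work goes in short steps, Python scripts to look and compute and a tool call to move; the robot and the scene stay as the last step left them, time stands still between calls to the robot, and variables do not carry over. Pictures are saved under pics/ and viewed, about 8 in all and at most 12, crops included, and the job is handed in when it is done.

Besides the shell and the picture viewer there is one more tool, called as a command line: name --argument value ..., lists and objects as JSON in quotes. carry_out: Moves the arm, as the interface text tells. Its arguments: {"type":"object","properties":{"translation":{"type":"array","items":{"type":"array","items":{"type":"number"}}},"turn":{"type":"array","items":{"type":"array","items":{"type":"number"}}},"gripper":{"type":"array","items":{"type":"number"}},"squeeze":{"type":"number"}},"required":["translation","turn","gripper"]}

```bash
mkdir -p pics; cat > h.py <<'E'
import numpy as np, cv2
from cell import robot, read_camera, nets
from scipy.spatial.transform import Rotation as R
def ray(p,px):
    T=np.array(p["world_from_camera"]); d=np.array([(px[0]-p["cx"])/p["fx"],(px[1]-p["cy"])/p["fy"],1])
    return T[:3,3],T[:3,:3]@d
def atz(p,px,z):
    o,d=ray(p,px); return o+d*(z-o[2])/d[2]
def proj(p,X):
    T=np.linalg.inv(np.array(p["world_from_camera"])); c=T[:3,:3]@np.array(X)+T[:3,3]
    return [p["fx"]*c[0]/c[2]+p["cx"],p["fy"]*c[1]/c[2]+p["cy"]]
def save(p,n,crop=None,s=1):
    im=p["img"][:,:,::-1]
    if crop: im=im[crop[1]:crop[3],crop[0]:crop[2]]
    cv2.imwrite("pics/"+n,cv2.resize(im,None,fx=s,fy=s,interpolation=cv2.INTER_CUBIC))
E
python3 - <<'E'
from h import *
np.set_printoptions(precision=4,suppress=True)
Z=dict(test_box=0,door_hinge=.085,door_push=.085,door_knob=.03,wing_head=.124,screw_grip=.136,solder_spool=0,flux_bottle=0,kapton_tape=0,calculator=0,stamp=0,mug=0)
ims=[]
for c in("top","side"):
    p=read_camera(c); save(p,c+"0.png"); print(c,np.array(p["world_from_camera"])[:3])
    for n,z in Z.items():
        r=nets.tip_of(p,n)[:2]
        print(n,[(round(q["score"],2),np.round(q["pixel"]),atz(p,q["pixel"],z)[:2]) for q in r])
s=robot.observe(); print(s)
E
```

```text
top [[ 0.0257 -0.9955  0.0909  0.4441]
 [-0.9997 -0.0259 -0.0006 -0.0466]
 [ 0.003  -0.0908 -0.9959  1.3909]]
test_box [(0.79, array([198., 212.]), array([0.5477, 0.2371])), (0.68, array([181., 239.]), array([0.4544, 0.292 ]))]
door_hinge [(0.6, array([178., 238.]), array([0.4565, 0.2787]))]
door_push []
door_knob [(0.7, array([226., 252.]), array([0.4149, 0.1338]))]
wing_head [(0.46, array([189., 204.]), array([0.5615, 0.2415]))]
screw_grip [(0.39, array([183., 205.]), array([0.559 , 0.2559]))]
solder_spool [(0.57, array([183., 156.]), array([0.74  , 0.2974]))]
flux_bottle [(0.65, array([211., 153.]), array([0.7541, 0.2023])), (0.53, array([186., 204.]), array([0.5744, 0.2786]))]
kapton_tape [(0.63, array([370., 270.]), array([ 0.3683, -0.3495]))]
calculator [(0.73, array([182., 243.]), array([0.4421, 0.287 ])), (0.71, array([238., 253.]), array([0.4116, 0.0951]))]
stamp [(0.56, array([267., 242.]), array([0.4528, 0.0005]))]
mug [(0.81, array([399., 227.]), array([ 0.515 , -0.4497]))]
side [[-0.9971  0.006  -0.0755  0.6212]
 [ 0.0715  0.402  -0.9128  0.8404]
 [ 0.0249 -0.9156 -0.401
[... 672 characters left out ...]
, array([0.7487, 0.1926]))]
kapton_tape [(0.67, array([323., 205.]), array([ 0.3667, -0.3345]))]
calculator []
stamp [(0.56, array([319., 253.]), array([ 0.4341, -0.0215]))]
mug [(0.76, array([277., 194.]), array([ 0.5105, -0.4397]))]
{'time': 1.3, 'qpos': array([ 1.104 ,  0.342 ,  1.5241,  0.    ,  1.2754, -0.146 ]), 'qvel': array([-0.0011, -0.0001, -0.0006, -0.0016, -0.0003, -0.0002]), 'joint_efforts': array([  0.0006, -43.1128, -24.4477,   0.0721,   0.0484,   0.    ]), 'tool_pos': array([0.1655, 0.4982, 0.2267]), 'tool_rot': array([ 3.1416, -0.0001,  1.25  ]), 'contact_force': array([ 0.7004, -1.1817,  0.6447]), 'torque': array([-0.0089, -0.0504,  0.0241]), 'opening': 0.09228340331934744}
```

```bash
python3 -c "
import cv2,numpy as np
a=cv2.imread('pics/top0.png');b=cv2.imread('pics/side0.png')
cv2.imwrite('pics/both.png',cv2.resize(np.vstack([a,b]),(800,1200))[:600]);cv2.imwrite('pics/side_b.png',cv2.resize(b,(800,600)))"
```

```text
(no output)
```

View pics/both.png

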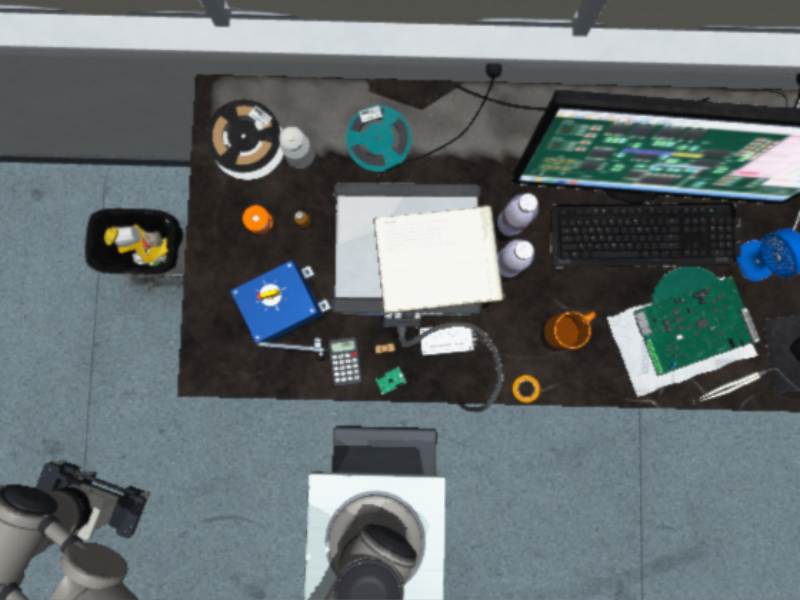

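View pics/side_b.png

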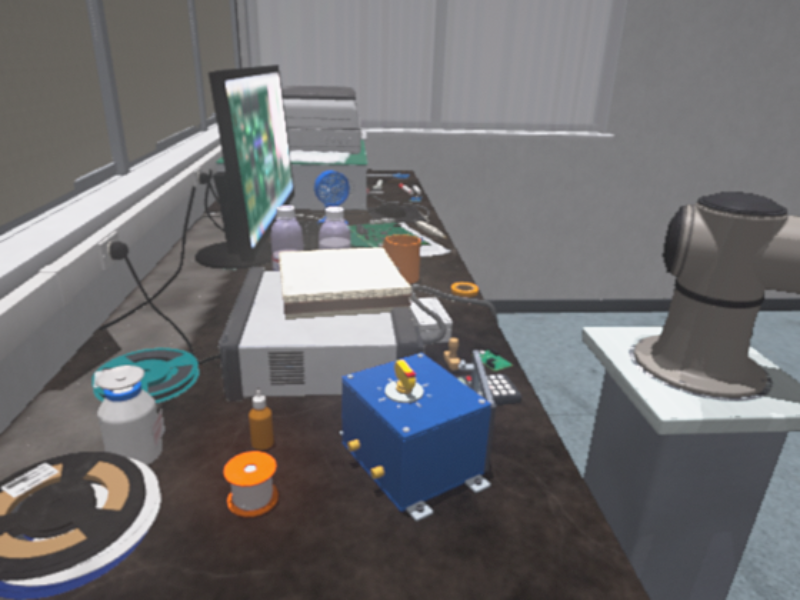

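The top view shows the blue box, with roof corners near (232,292), (291,261), (328,308) and (262,340). It is yawed about 0.45 rad, with the door ajar from the hinge at (258,343) to (322,350). The side view shows the yellow wing at about (405,375). Next I'll fit the poses.

```bash
cat >> h.py <<'E'
from scipy.optimize import minimize
def mask(p,kind):
    h=cv2.cvtColor(p["img"],cv2.COLOR_RGB2HSV); H,S,V=cv2.split(h)
    if kind=="blue": return (H>100)&(H<125)&(S>130)&(V>40)
    red=((H<8)|(H>172))&(S>140)&(V>80)
    return ((H>20)&(H<36)&(S>120)&(V>100))|red if kind=="wing" else red
def hull(p,P,up=8):
    q=np.array([proj(p,x) for x in P]); q=cv2.convexHull((q).astype(np.float32))[:,0]
    m=np.zeros((420*1,560*1),np.uint8); cv2.fillConvexPoly(m,np.round((q)*256).astype(np.int32),255,cv2.LINE_AA,8); return m/255.
def cub(x0,x1,y0,y1,z0,z1): return np.array([[x,y,z] for x in(x0,x1) for y in(y0,y1) for z in(z0,z1)])
def place(P,x,y,a): return P@R.from_euler('z',a).as_matrix().T+[x,y,0]
E
cat > fit.py <<'E'
from h import *
np.set_printoptions(precision=4,suppress=True)
ps=[read_camera(c) for c in("top","side")]
for c,p in zip("ts",ps): save(p,c+"_crop.png",(140,160,300,280) if c=="t" else (200,200,400,380),5 if c=="t" else 3.3)
bm=[]
for p in ps:
    m=mask(p,"blue"); c=proj(p,[.55,.24,.08]); yy,xx=np.mgrid[:420,:560]
    m=m&(np.hypot(xx-c[0],yy-c[1])<110)
    # fill holes (dial, screw) by closing
    m=cv2.morphologyEx(m.astype(np.uint8),cv2.MORPH_CLOSE,np.ones((5,5)))
    bm.append(m.astype(float))
B=cub(-.065,.065,-.075,.075,0,.11)
def cost(v):
    return sum(np.abs(hull(p,place(B,*v))-m).sum()/m.sum() for p,m in zip(ps,bm))
best=min((minimize(cost,[.55,.24,a],method="Nelder-Mead",options=dict(initial_simplex=[[.55,.24,a],[.56,.24,a],[.55,.25,a],[.55,.24,a+.1]])) for a in(.35,.45,.55)),key=lambda r:r.fun)
x,y,a=best.x; print("box",best.x,best.fun,[m.sum() for m in bm])
sc=np.array([x,y])+.015*np.array([np.cos(a),np.sin(a)]); print("screw",sc)
W=cub(-.024,.024,-.005,.005,.124,.148)
wm=[]
for p in ps:
    m=mask(p,"wing"); c=proj(p,[*sc,.136]); yy,xx=np.mgrid[:420,:560]; m&=np.hypot(xx-c[0],yy-c[1])<24; wm.append(m.astype(float))
    r=mask(p,"red")&m.astype(bool); j=np.argwhere(r).mean(0)[::-1]; print("red n",r.sum(),"wing n",m.sum(),"red rel",atz(p,j,.148)[:2]-sc)
def cw(v): return sum(np.abs(hull(p,place(W,*v))-m).sum()/m.sum() for p,m in zip(ps,wm))
for g in np.arange(-1.5,1.6,.5):
    r=minimize(cw,[*sc,a+g],method="Nelder-Mead",options=dict(initial_simplex=[[*sc,a+g],[sc[0]+.005,sc[1],a+g],[sc[0],sc[1]+.005,a+g],[*sc,a+g+.3]])); print("wing",r.x,r.fun,"rel",(r.x[2]-a))
Rm=R.from_euler('z',a).as_matrix()[:2,:2]; h=np.array([x,y])+Rm@[-.069,.071]; print("hinge",h)
for p in ps:
  for n,z,l,o in(("door_knob",.03,.128,.025),("door_push",.085,.115,.004)):
    for q in nets.tip_of(p,n)[:2]:
        d=Rm.T@(atz(p,q["pixel"],z)[:2]-h)   # box frame; shut: (-o,-l)
        print(n,round(q["score"],2),"len",np.hypot(*d),"door",np.arctan2(-l,-o)-np.arctan2(d[1],d[0]))
E
python3 fit.py
```

```text
box [0.5437 0.2367 0.4864] 0.4315344732819494 [np.float64(2060.0), np.float64(6903.0)]
screw [0.5569 0.2437]
red n 5 wing n 56 red rel [-0.0069  0.0163]
red n 15 wing n 166 red rel [-0.0057  0.0192]
wing [ 0.5557  0.2451 -1.453 ] 1.48134048800243 rel -1.93936233287865
wing [ 0.5556  0.2446 -1.4532] 1.4836024771354324 rel -1.9395639009599361
wing [ 0.5557  0.2414 -1.449 ] 1.4903884445344402 rel -1.9353647539487184
wing [0.5556 0.2446 1.6855] 1.4846976139853532 rel 1.19915810514044
wing [0.556 0.242 1.688] 1.4879560257838076 rel 1.2016453405999574
wing [0.5557 0.2445 1.6878] 1.4832042455536434 rel 1.2014323229959625
wing [0.5556 0.2457 1.6826] 1.487795720697918 rel 1.1962094517033437
hinge [0.4495 0.2672]
door_knob 0.74 len 0.1340619081952526 door 0.5581304366823685
door_push 0.52 len 0.11016098050483651 door 0.532803627726623
door_knob 0.67 len 0.13654788278254787 door 0.5719664488891205
door_push 0.65 len 0.11337744616840302 door 0.5892212207564191
```

View pics/t_crop.png

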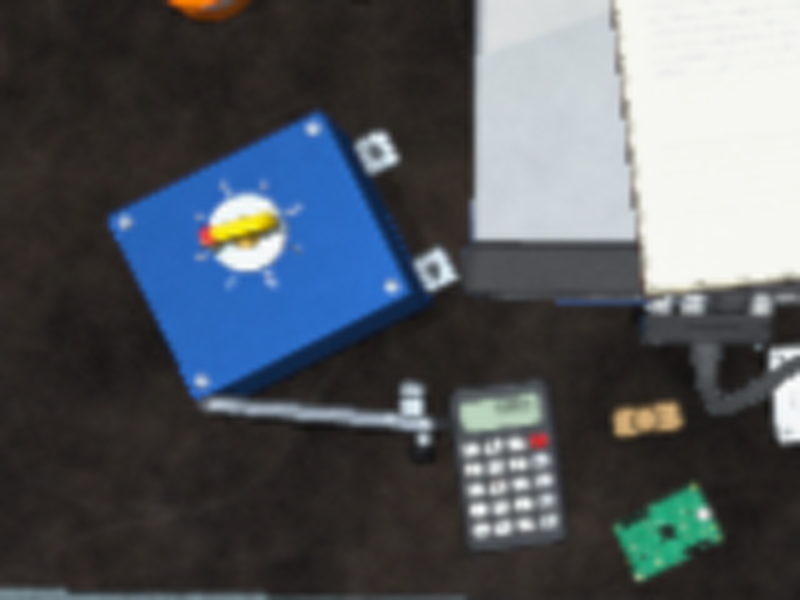

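View pics/s_crop.png

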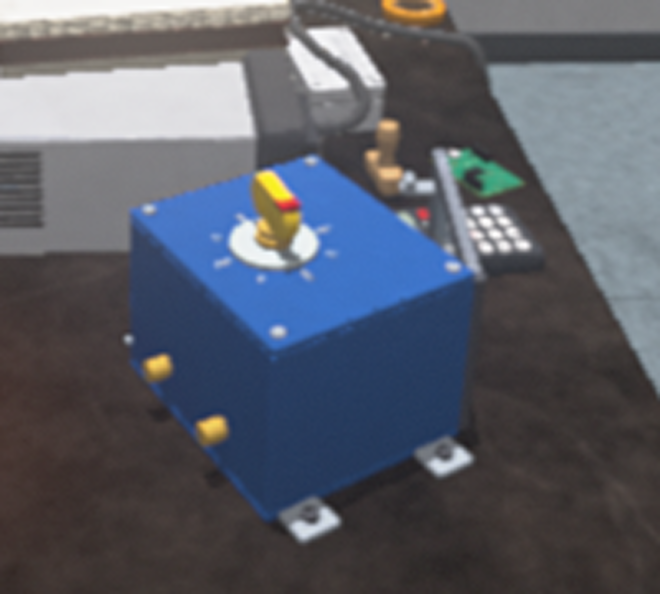

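The top crop shows the wing with its red mark pointing left, at (205,237), and the door ajar by about 0.56 rad. The knob is at (415,450), close to the calculator. The side crop agrees. I'll move in front of the door at height first, closing the fingers on the way.

carry_out --translation '[[-0.025,0.033,0],[-0.025,0.033,0],[-0.025,0.033,0],[-0.025,0.033,0],[-0.025,0.033,0],[-0.025,0.033,0],[-0.025,0.033,0],[-0.025,0.033,0],[-0.025,0.033,0],[-0.025,0.033,0]]' --turn '[[0,0,0],[0,0,0],[0,0,0],[0,0,0],[0,0,0],[0,0,0],[0,0,0],[0,0,0],[0,0,0],[0,0,0]]' --gripper '[1,1,1,1,1,1,1,1,1,1]' --squeeze 20

```text
time: 2.6
tool_pos: [0.4006, 0.1554, 0.227]
tool_rot: [3.141, -0.001, 1.25]
contact_force: [1.8, -0.3, -0.5]
opening: 0.0163
```

carry_out --translation '[[0,0,0],[0,0,0],[0,0,0.02],[0,0,0.02]]' --turn '[[0,0,-0.125],[0,0,-0.125],[0,0,0],[0,0,0]]' --gripper '[1,1,1,1]'

```text
time: 3.0
tool_pos: [0.4004, 0.1568, 0.1867]
tool_rot: [3.14, -0.001, 1.5]
contact_force: [0.4, -0.0, -0.3]
opening: 0.0006
```

carry_out --translation '[[0,-0.01,0.03],[0,0,0.03],[0,0,0.03],[0,0,0.017],[0,0.01,0],[0,0.005,0]]' --turn '[[0,0,0],[0,0,0],[0,0,0],[0,0,0],[0,0,0],[0,0,0]]' --gripper '[1,1,1,1,1,1]'

```text
time: 3.6
tool_pos: [0.4065, 0.1567, 0.0803]
tool_rot: [3.14, -0.0, 1.5]
contact_force: [0.1, 0.6, 0.3]
opening: 0.0005
```

```bash
python3 - <<'E'
from h import *
p=read_camera("side"); save(p,"s1.png",(280,220,420,340),5)
print(robot.observe()["tool_pos"],robot.observe()["contact_force"])
E
```

```text
[0.40763921 0.15673475 0.08081376] [2.00457869 0.74551956 1.25712739]
```

View pics/s1.png

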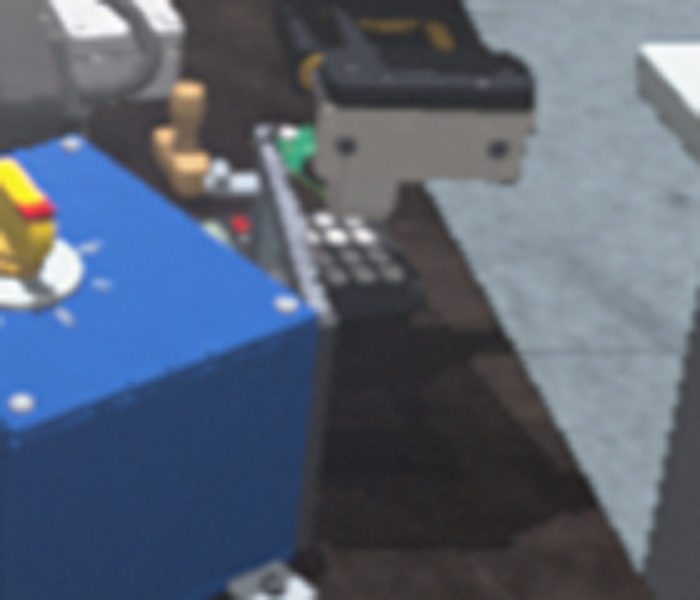

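The picture shows the fingers beside the door at crop (360,190), a bit short of the leaf's outer face. They are clear of the knob and the calculator. Starting the swing.

carry_out --translation '[[0,0.01,0],[0,0.01,0],[-0.0005,0.0058,0],[-0.0005,0.0058,0],[-0.0005,0.0058,0],[-0.0005,0.0058,0],[-0.0005,0.0058,0],[-0.0005,0.0058,0]]' --turn '[[0,0,0],[0,0,0],[0,0,-0.05],[0,0,-0.05],[0,0,-0.05],[0,0,-0.05],[0,0,-0.05],[0,0,-0.05]]' --gripper '[1,1,1,1,1,1,1,1]'

```text
time: 4.45
tool_pos: [0.4608, 0.1539, 0.0803]
tool_rot: [3.14, 0.0, 1.802]
contact_force: [-0.8, -0.0, -0.2]
opening: 0.0006
```

carry_out --translation '[[-0.0005,0.0058,0],[-0.0005,0.0058,0],[-0.0003,0.0035,0]]' --turn '[[0,0,-0.05],[0,0,-0.05],[0,0,-0.03]]' --gripper '[1,1,1]'

```text
time: 4.75
tool_pos: [0.4758, 0.1568, 0.0802]
tool_rot: [3.14, 0.0, 1.931]
contact_force: [0.1, -0.2, 0.7]
opening: 0.0004
```

carry_out --translation '[[-0.0002,0.0035,0],[-0.0002,0.0035,0],[-0.0001,0.0025,0]]' --turn '[[0,0,-0.03],[0,0,-0.03],[0,0,-0.02]]' --gripper '[1,1,1]'

```text
time: 5.05
tool_pos: [0.4832, 0.1595, 0.0797]
tool_rot: [-3.14, 0.0, 2.012]
contact_force: [-0.5, -0.1, -0.7]
opening: 0.0007
```

carry_out --translation '[[0,0.0025,0],[0,0.0025,0]]' --turn '[[0,0,-0.02],[0,0,-0.02]]' --gripper '[1,1]'

```text
time: 5.25
tool_pos: [0.487, 0.1615, 0.0797]
tool_rot: [-3.138, 0.0, 2.052]
contact_force: [-9.2, -8.7, 9.0]
opening: 0.0006
```

carry_out --translation '[[0,0.001,0],[0,0.001,0]]' --turn '[[0,0,0],[0,0,0]]' --gripper '[1,1]'

```text
time: 5.45
tool_pos: [0.487, 0.1615, 0.0796]
tool_rot: [-3.134, -0.0, 2.052]
contact_force: [-12.1, -10.6, 12.1]
opening: 0.0004
```

```bash
python3 - <<'E'
from h import *
p=read_camera("side"); save(p,"s2.png",(280,220,420,340),5)
p=read_camera("top")
s=robot.observe(); print(s["tool_pos"],s["contact_force"],s["torque"])
E
```

```text
[0.48693607 0.16151522 0.07965823] [-10.97388978  -9.22367701  10.09208128] [-1.2949075   1.67589609  0.12288548]
```

View pics/s2.png

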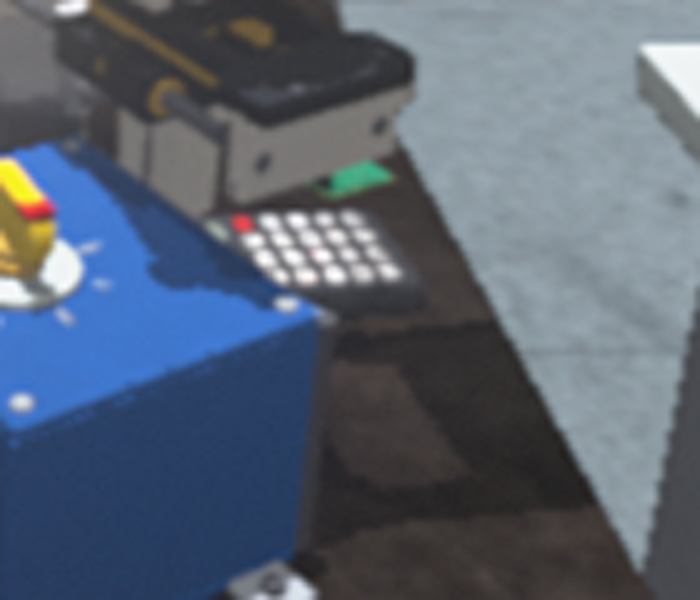

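Contact holds at 16 N with no further travel. However, there is also an upward force, so the wide finger base may be touching the box's top edge. I'll retreat, raise the tool and push again with the tips only, to tell the two cases apart.

carry_out --translation '[[0,-0.012,0],[0,0,-0.012],[0,0.006,0],[0,0,0]]' --turn '[[0,0,0],[0,0,0],[0,0,0],[0,0,0]]' --gripper '[1,1,1,1]'

```text
time: 5.95
tool_pos: [0.4864, 0.161, 0.0927]
tool_rot: [3.138, 0.001, 2.05]
contact_force: [1.1, -0.4, -0.4]
opening: 0.0006
```

carry_out --translation '[[0,0.002,0],[0,0.002,0],[0,0.001,0]]' --turn '[[0,0,0],[0,0,0],[0,0,0]]' --gripper '[1,1,1]'

```text
time: 6.25
tool_pos: [0.4869, 0.1619, 0.0912]
tool_rot: [-3.136, -0.001, 2.051]
contact_force: [-8.2, -5.6, 7.9]
opening: 0.0004
```

It stops at the same place at both heights, so this is the closed door. I'll retreat, rise above the box and check the door.

carry_out --translation '[[0,-0.02,0],[0,-0.03,-0.01],[0,0,-0.04],[0,0,-0.04],[0,0,-0.04],[0,0,0]]' --turn '[[0,0,0],[0,0,0],[0,0,0],[0,0,0],[0,0,0],[0,0,0]]' --gripper '[1,1,1,1,1,0.2]'

```text
time: 6.85
tool_pos: [0.4475, 0.1401, 0.2267]
tool_rot: [3.132, 0.003, 2.05]
contact_force: [0.7, 0.5, 0.4]
opening: 0.005
```

```bash
python3 - <<'E'
from h import *
a,h=.4864,np.array([.4495,.2672])
p=read_camera("side"); im=[]
save(p,"s3.png",(280,200,400,300),6)
q=read_camera("top")
for P in(p,q):
  for n,z,l,o in(("door_knob",.03,.128,.025),("door_push",.085,.115,.004)):
    for r in nets.tip_of(P,n)[:2]:
        d=R.from_euler('z',a).as_matrix()[:2,:2].T@(atz(P,r["pixel"],z)[:2]-h)
        print(n,round(r["score"],2),r["pixel"],"len",np.hypot(*d),"door",np.arctan2(-l,-o)-np.arctan2(d[1],d[0]))
# predicted leaf top outer free corner for angles
for th in(0,.04,.1):
    u=np.array([np.cos(a-np.pi/2-th),np.sin(a-np.pi/2-th)]);n=np.array([-u[1],u[0]])
    print(th,[np.round(proj(P,[*(h+.142*u-.004*n),.104]),1) for P in(p,q)])
print(robot.observe()["tool_pos"])
E
```

```text
door_knob 0.66 [318.9, 255.9] len 0.22363979691172534 door 0.2993444912645822
0 [array([298.6, 248.8]), array([221.9, 221.4])]
0.04 [array([301. , 248.2]), array([222.7, 223. ])]
0.1 [array([304.5, 247.3]), array([223.6, 225.5])]
[0.44378207 0.13948003 0.22022513]
```

View pics/s3.png

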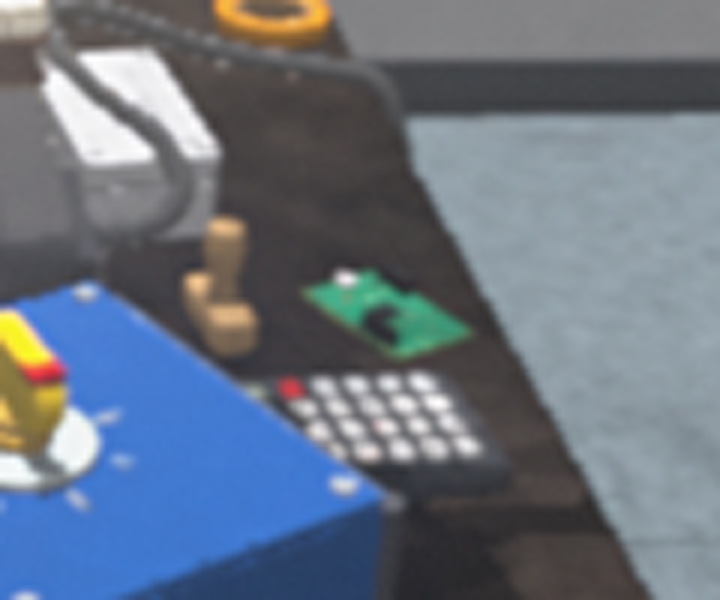

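The stamp, calculator and other items stand undisturbed. The door leaf no longer shows past the roof edge at (385,500), so it is shut. Going above the screw and turning to the wing now.

carry_out --translation '[[0.008,0.0295,0],[0.008,0.0295,0],[0.008,0.0295,0],[0.008,0.0295,0],[0.008,0.0295,0],[0,0,0]]' --turn '[[0,0,0],[0,0,0],[0,0,0],[0,0,0],[0,0,0],[0,0,0.145]]' --gripper '[0,0,0,0,0,0]'

```text
time: 7.75
tool_pos: [0.5584, 0.245, 0.2192]
tool_rot: [-3.14, -0.001, 1.904]
contact_force: [-0.1, -0.5, -0.8]
opening: 0.0459
```

carry_out --translation '[[0,0,0],[0,0,0],[0,0,0],[0,0,0],[0,0,0],[0,0,0]]' --turn '[[0,0,0.145],[0,0,0.145],[0,0,0.145],[0,0,0.145],[0,0,0.145],[0,0,0.145]]' --gripper '[0,0,0,0,0,0]'

```text
time: 8.35
tool_pos: [0.5565, 0.243, 0.2201]
tool_rot: [-3.14, 0.002, 1.029]
contact_force: [0.1, 1.0, 0.5]
opening: 0.046
```

carry_out --translation '[[0,0,0],[0,0,0],[0,0,0],[0,0,0],[0,0,0],[0,0,0],[0,0,0],[0,0,0],[0,0,0]]' --turn '[[0,0,0.145],[0,0,0.145],[0,0,0.145],[0,0,0.145],[0,0,0.145],[0,0,0.145],[0,0,0],[0,0,0],[0,0,0]]' --gripper '[0,0,0,0,0,0,0,0,0]'

```text
time: 9.25
tool_pos: [0.5568, 0.243, 0.2212]
tool_rot: [3.142, 0.001, 0.168]
contact_force: [0.4, 0.4, -0.6]
opening: 0.0456
```

```bash
python3 - <<'E'
from h import *
p=read_camera("side"); s=robot.observe(); print(s["tool_pos"],s["tool_rot"],s["opening"],s["qpos"])
t=s["tool_pos"]
im=p["img"].copy()
for X in(t,[.556,.244,.148],[.556,.244,.124]): cv2.circle(im,tuple(int(round(v)) for v in proj(p,X)),1,(255,0,255),-1)
p=dict(p,img=im); save(p,"s4.png",(220,170,360,280),5)
E
```

```text
[0.55680403 0.24301416 0.22129856] [3.14156531e+00 7.07793082e-04 1.67242254e-01] 0.04583122278679123 [2.85404639e-01 4.99567123e-01 1.29022641e+00 5.76521682e-05
 1.35250521e+00 1.18149870e-01]
```

View pics/s4.png

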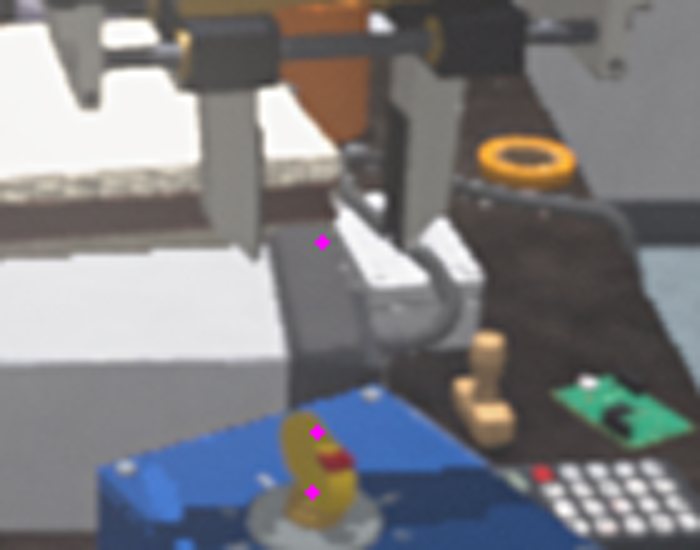

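The fingers straddle the wing, whose bar lies between them at crop (320,460). Descending and gripping.

carry_out --translation '[[0,0,0.025],[0,0,0.025],[0,0,0.025],[0,0,0.015],[0,0,0.011]]' --turn '[[0,0,0],[0,0,0],[0,0,0],[0,0,0],[0,0,0]]' --gripper '[0,0,0,0,0]'

```text
time: 9.8
tool_pos: [0.5564, 0.2429, 0.1193]
tool_rot: [3.142, 0.002, 0.166]
contact_force: [0.6, 0.6, -0.1]
opening: 0.0458
```

carry_out --translation '[[0,0,0],[0,0,0],[0,0,0],[0,0,0],[0,0,0],[0,0,0],[0,0,0]]' --turn '[[0,0,0],[0,0,0],[0,0,0],[0,0,0],[0,0,0],[0,0,0],[0,0,0]]' --gripper '[1,1,1,1,1,1,1]' --squeeze 30

```text
time: 10.5
tool_pos: [0.5558, 0.243, 0.1215]
tool_rot: [-3.142, 0.002, 0.165]
contact_force: [-5.8, -1.2, 4.5]
opening: 0.0151
```

```bash
python3 - <<'E'
from h import *
s=robot.observe(); print(s)
E
```

```text
{'time': 10.5, 'qpos': array([2.85675824e-01, 5.85264613e-01, 1.43006339e+00, 2.83663480e-04,
       1.12801708e+00, 1.20282672e-01]), 'qvel': array([-0.00037206,  0.00068634, -0.00034015, -0.00052678,  0.00068771,
       -0.00115124]), 'joint_efforts': array([-6.25180006e-01, -5.12444437e+01, -2.39056814e+01, -5.59688348e-02,
       -1.65675156e+00, -2.18875729e-02]), 'tool_pos': array([0.55584586, 0.2429694 , 0.12154848]), 'tool_rot': array([-3.14154869e+00,  1.77052063e-03,  1.65271430e-01]), 'contact_force': array([-5.79336354, -1.18819422,  4.54422931]), 'torque': array([-0.25924023,  0.96731101, -0.05722518]), 'opening': 0.01511893909196734}
```

carry_out --translation '[[0,0,0],[0,0,0],[0,0,0],[0,0,0]]' --turn '[[0,0,0],[0,0,0],[0,0,0],[0,0,0]]' --gripper '[1,1,1,1]'

```text
time: 10.9
tool_pos: [0.5559, 0.243, 0.1216]
tool_rot: [-3.142, 0.002, 0.165]
contact_force: [-5.1, -0.6, 4.2]
opening: 0.0151
```

The opening stopped at 15 mm with an upward push, so the tips probably closed on the hub below the bar. I'll open a little, rise 5 mm and grip again.

carry_out --translation '[[0,0,0],[0,0,0],[0,0,-0.006],[0,0,0],[0,0,0],[0,0,0],[0,0,0],[0,0,0],[0,0,0]]' --turn '[[0,0,0],[0,0,0],[0,0,0],[0,0,0],[0,0,0],[0,0,0],[0,0,0],[0,0,0],[0,0,0]]' --gripper '[0.3,0.3,0.3,1,1,1,1,1,1]'

```text
time: 11.8
tool_pos: [0.5557, 0.2431, 0.1267]
tool_rot: [-3.141, 0.003, 0.165]
contact_force: [-4.6, 0.2, 3.8]
opening: 0.0094
```

```bash
python3 - <<'E'
from h import *
s=robot.observe(); print({k:np.round(s[k],4) for k in("time","tool_pos","tool_rot","contact_force","torque","opening")})
p=read_camera("side"); save(p,"s5.png",(225,180,335,280),6)
E
```

```text
{'time': np.float64(11.8), 'tool_pos': array([0.5557, 0.2431, 0.1267]), 'tool_rot': array([-3.1414e+00,  2.5000e-03,  1.6520e-01]), 'contact_force': array([-4.6452,  0.1877,  3.8093]), 'torque': array([-0.0952,  0.8674,  0.0688]), 'opening': np.float64(0.0094)}
```

View pics/s5.png

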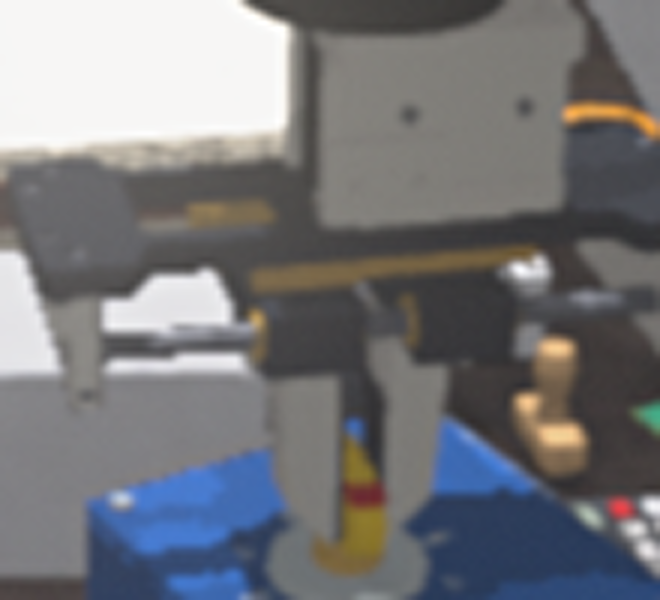

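The bar is now gripped at a 9.4 mm opening. The picture shows the fingers at (340,470) clamping it with the red mark towards the camera. I'll ease the side load by 1 mm and begin tightening.

carry_out --translation '[[-0.001,0,0],[0,0,0],[0,0,0],[0,0,0],[0,0,0],[0,0,0]]' --turn '[[0,0,0],[0,0,0],[0,0,0.1],[0,0,0.1],[0,0,0.1],[0,0,0]]' --gripper '[1,1,1,1,1,1]'

```text
time: 12.45
tool_pos: [0.556, 0.2431, 0.1267]
tool_rot: [-3.141, -0.0, -0.136]
contact_force: [-1.5, 1.8, 0.9]
opening: 0.0102
```

```bash
cat > o.py <<'E'
from h import *
s=robot.observe(); print({k:np.round(s[k],4).tolist() for k in("time","tool_pos","tool_rot","contact_force","torque","opening")})
E
python3 o.py
```

```text
{'time': 12.45, 'tool_pos': [0.556, 0.2431, 0.1267], 'tool_rot': [-3.1411, -0.0001, -0.1359], 'contact_force': [-1.5164, 1.8231, 0.945], 'torque': [0.1614, 0.4012, -0.0896], 'opening': 0.0102}
```

Low side load. Continuing to near the expected seat, where the tool yaw is about -1.08.

carry_out --translation '[[0,0,0],[0,0,0],[0,0,0],[0,0,0],[0,0,0],[0,0,0],[0,0,0],[0,0,0],[0,0,0]]' --turn '[[0,0,0.1],[0,0,0.1],[0,0,0.1],[0,0,0.1],[0,0,0.1],[0,0,0.1],[0,0,0.1],[0,0,0.1],[0,0,0]]' --gripper '[1,1,1,1,1,1,1,1,1]'

```text
time: 13.35
tool_pos: [0.5566, 0.2427, 0.1267]
tool_rot: [-3.141, -0.001, -0.934]
contact_force: [1.6, 0.1, -1.2]
opening: 0.0097
```

```bash
python3 o.py
```

```text
{'time': 13.35, 'tool_pos': [0.5566, 0.2427, 0.1267], 'tool_rot': [-3.1405, -0.0007, -0.9338], 'contact_force': [1.593, 0.069, -1.1794], 'torque': [-0.0216, -0.1077, -0.0618], 'opening': 0.0097}
```

carry_out --translation '[[0,0,0],[0,0,0],[0,0,0]]' --turn '[[0,0,0.05],[0,0,0.05],[0,0,0]]' --gripper '[1,1,1]'

```text
time: 13.65
tool_pos: [0.5566, 0.2427, 0.1267]
tool_rot: [-3.14, -0.001, -1.032]
contact_force: [3.1, 0.5, -1.8]
opening: 0.0099
```

```bash
python3 o.py
```

```text
{'time': 13.65, 'tool_pos': [0.5566, 0.2427, 0.1267], 'tool_rot': [-3.1404, -0.0007, -1.0317], 'contact_force': [3.0784, 0.4945, -1.8135], 'torque': [-0.0913, -0.2047, -0.0806], 'opening': 0.0099}
```

carry_out --translation '[[0,0,0],[0,0,0]]' --turn '[[0,0,0.04],[0,0,0]]' --gripper '[1,1]'

```text
time: 13.85
tool_pos: [0.5566, 0.2427, 0.1267]
tool_rot: [-3.14, -0.001, -1.072]
contact_force: [3.8, 0.0, -2.1]
opening: 0.0096
```

```bash
python3 o.py
```

```text
{'time': 13.85, 'tool_pos': [0.5566, 0.2427, 0.1267], 'tool_rot': [-3.1404, -0.0007, -1.072], 'contact_force': [3.7548, 0.0235, -2.1408], 'torque': [-0.1874, -0.4868, -0.0155], 'opening': 0.0096}
```

carry_out --translation '[[0,0,0],[0,0,0]]' --turn '[[0,0,0.03],[0,0,0]]' --gripper '[1,1]'

```text
time: 14.05
tool_pos: [0.5566, 0.2427, 0.1267]
tool_rot: [-3.14, -0.001, -1.102]
contact_force: [4.5, -0.8, -2.6]
opening: 0.0098
```

```bash
python3 o.py
```

```text
{'time': 14.05, 'tool_pos': [0.5566, 0.2427, 0.1267], 'tool_rot': [-3.1404, -0.0009, -1.1016], 'contact_force': [4.5027, -0.8223, -2.5558], 'torque': [-0.2153, -0.6163, 0.3395], 'opening': 0.0098}
```

carry_out --translation '[[0,0,0],[0,0,0]]' --turn '[[0,0,0.03],[0,0,0]]' --gripper '[1,1]'

```text
time: 14.25
tool_pos: [0.5566, 0.2427, 0.1267]
tool_rot: [-3.14, -0.001, -1.132]
contact_force: [4.8, -2.3, -2.4]
opening: 0.0104
```

```bash
python3 o.py
```

```text
{'time': 14.25, 'tool_pos': [0.5566, 0.2427, 0.1267], 'tool_rot': [-3.1403, -0.001, -1.1319], 'contact_force': [4.7919, -2.3155, -2.4311], 'torque': [-0.2162, -0.754, 0.5453], 'opening': 0.0104}
```

The torque rises steeply to 0.55 N m from a yaw of about -1.07, matching the expected -1.084, so the screw is seated. Backing off a quarter turn to a tool yaw of about 0.50.

carry_out --translation '[[0,0,0],[0,0,0],[0,0,0],[0,0,0],[0,0,0],[0,0,0],[0,0,0],[0,0,0],[0,0,0],[0,0,0]]' --turn '[[0,0,-0.12],[0,0,-0.12],[0,0,-0.12],[0,0,-0.12],[0,0,-0.12],[0,0,-0.12],[0,0,-0.12],[0,0,-0.12],[0,0,-0.12],[0,0,-0.12]]' --gripper '[1,1,1,1,1,1,1,1,1,1]'

```text
time: 15.25
tool_pos: [0.5558, 0.2431, 0.1267]
tool_rot: [-3.141, 0.0, 0.072]
contact_force: [1.9, 0.5, -1.9]
opening: 0.01
```

carry_out --translation '[[0,0,0],[0,0,0],[0,0,0],[0,0,0],[0,0,0],[0,0,0]]' --turn '[[0,0,-0.11],[0,0,-0.11],[0,0,-0.11],[0,0,-0.1],[0,0,0],[0,0,0]]' --gripper '[1,1,1,1,1,1]'

```text
time: 15.85
tool_pos: [0.5554, 0.243, 0.1267]
tool_rot: [-3.141, 0.001, 0.494]
contact_force: [-0.7, -0.4, -0.1]
opening: 0.0097
```

```bash
python3 o.py; python3 - <<'E'
from h import *
p=read_camera("side"); save(p,"s6.png",(180,180,380,340),4)
E
```

```text
{'time': 15.85, 'tool_pos': [0.5554, 0.243, 0.1267], 'tool_rot': [-3.1409, 0.0009, 0.4938], 'contact_force': [-0.7428, -0.4107, -0.0749], 'torque': [-0.0022, 0.1297, 0.0103], 'opening': 0.0097}
```

View pics/s6.png

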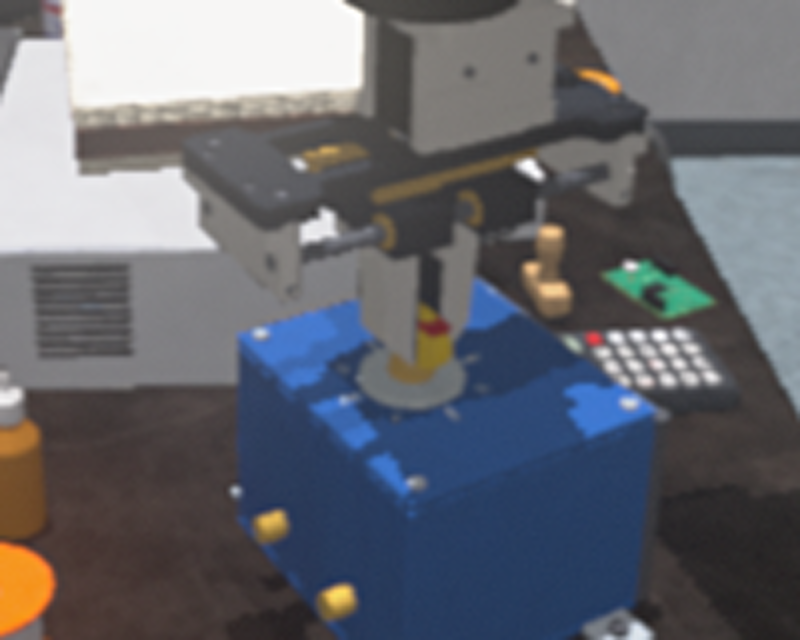

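```bash
python3 - <<'E'
from h import *
p=read_camera("top"); save(p,"t6.png",(140,160,300,280),5)
E
```

```text
(no output)
```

View pics/t6.png

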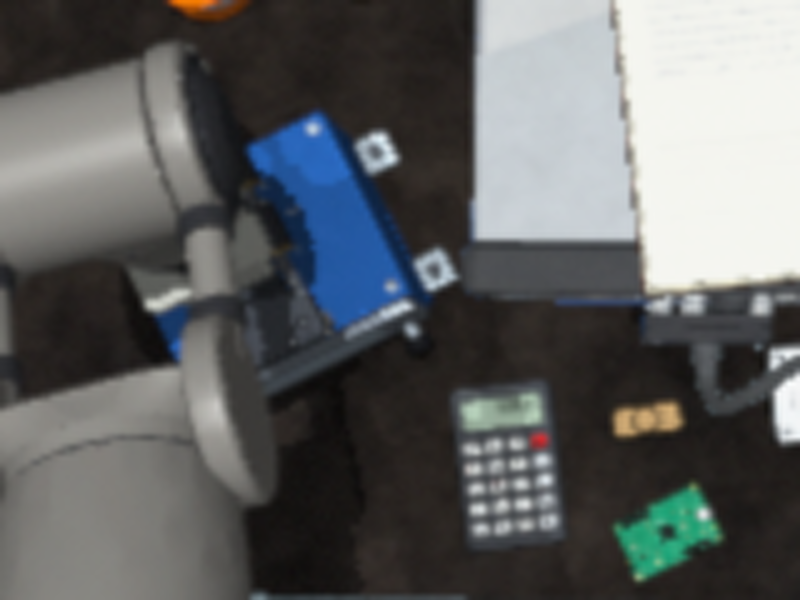

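The leaf lies flush and parallel along the box's front edge, around (390,320), and the calculator, stamp and board are where they were. Handing in.

```bash
python3 -c "
from cell import robot
print(robot.hand_in())"
```

```text
the job is handed in; nothing more can be done
None
```

The job is done and handed in at about 16 s: the door is shut, and the thumbscrew was seated, backed off a quarter turn and is still in the grip.

- **Door:** I swung it from about 0.56 rad and pressed it to a firm stop, about 16 N with no further travel. The stop was the same at two heights. It came about 2.6 mm earlier than my model of the finger thickness predicted, and I put that down to fit error. The last top picture shows the leaf flush along the box front, but I had no direct reading of the door angle.
- **Grip:** My first grip on the wing was too low and closed on the hub at 15 mm. I opened, rose 6 mm and gripped the bar properly, at about 10 mm.
- **Thumbscrew:** I turned it clockwise about 1.25 rad until the torque climbed to 0.55 N m. It seated at a tool yaw of about -1.07, where the box fit had predicted -1.084. I then backed it off to a tool yaw of 0.494. That is a quarter turn, uncertain by about 0.02 rad because of give and possible slip in the grip.
- **Last checks:** The opening was 9.7 mm, the force under 1 N and the torque near zero. The calculator and stamp stood undisturbed in the last pictures, with the spool and flux bottle only partly in frame. I did not look at the mug or tape roll again at the end, but the arm never went near them.

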